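Screw the matching lid onto the specimen canister

ROBOT

A 6-joint arm with a two-finger parallel gripper is mounted at the origin on the work surface. World frame = base frame: x ahead of the robot, y to its left, z up, the work surface at z = 0. Lengths are in m, angles in rad, forces in N, time in s.
With the tool pointing down it reaches from about 0.375 to 0.975 m from the base axis. Payload 3.8 kg.
Tool frame: the origin (TCP) lies midway between the tips of the shut fingers; the grasp point (between the pads) lies 19 mm behind it; z points along the fingers, y is the line along which they close (so a half turn about z gives the same grasp; the last joint's range is limited). The gripper opens to 88 mm and grips with 3 to 60 N. Pads are 18 mm wide; open, the fingers measure 123 mm over their backs; the gripper's body (75 mm by 187 mm) begins 45 mm behind the grasp point.
Start: joints at [-1.256, 0.264, 1.604, -0, 1.274, -0.037], TCP at [0.233, -0.634, 0.239] pointing down, gripper open.
Joint ranges: [-2.63, 2.63], [-0.94, 2.18], [0.31, 2.57], [-1.31, 4.45], [0, 2.66], [-2.55, 2.55]. Speed limits (rad/s): [2.57, 2.57, 3.14, 3.14, 3.14, 3.14].

INTERFACE

Orientations are given as a unit quaternion [x, y, z, w].
In Python, from station import arm, viewer gives the robot as it stands.
- The arm moves only by the tool jog_arm, never from a script. Its argument "steps" is a list of rows, each a list of 2 entries, a list of its own where there are three numbers: the shift along the world's x, y, z in mm, then the turn about the world's z in degrees. A call has 1 to 10 rows; each row is the pose to reach, as a shift and turn from the pose commanded when the call began; what a row does not reach only later rows make up. A row lasts 1/8 s, in which the tool goes at most 62.5 mm and 10.7 degrees, less where a joint would pass 70% of its speed; a pose out of reach is approached as far as the arm can. A call with a gripper value outside its range is refused whole. "gripper" is the finger opening in mm, from 0 to 88.1, set as the call begins (left out, the last holds). The fingers move at their own pace and stop on an object; "squeeze" is the grip in N (left out, the last holds). Time passes only in rows, so rows that repeat a pose let the fingers close. It gives the time, the measured TCP pose, the force, the opening and the grip force at its end, in the units of the state.
- arm.sense(): the state, without advancing time (a new reading comes with each control period).
- viewer.grab_frame(name): name is "scene" or "top" or "wrist"; returns a dict with "pixels" (400x640x3 uint8, blue, green, red), "z_map" (400x640 float32, m along the optical axis (not along the pixel's ray), 0 where there is no reading), "fx", "fy", "cx", "cy" (pixels), "k1" (the pictures are not rectified: a ray, as slopes to the right and down, at radius r is drawn at 1 + k1 r^2 times it, then the intrinsics apply), "eye" and "attitude" of the camera in the world. Camera axes: x right, y up, looking along -z (the intrinsics and any distortion apply to the point x, -y, -z); pixel columns grow to the right and rows downward; lengths in m; the calibration is good to about 2 mm. A picture is of the moment at which its call begins.
- arm.close_job(): hands the job in; it is judged then, once.
Trained networks look in a picture, given as the dict that the camera call returned (one of the last four; its "shot" number tells which), for a name from the list of things; names that differ only in an ending like _2 or _b are one class to them, and where a whole thing is asked for, a point or a joint stands for the part that bears it (a point fixed in the world has none). Each returns a list of dicts, best first, with "conf" (0 to 1); they miss things now and then, are a little off and sometimes report something else, mostly with a low value. They report only what shows in the picture. A call takes as long as a camera call. They do not tell look-alikes from the thing itself.
- viewer.look_for(picture, name): "box" ([centre column, centre row, width, height] in pixels, round what is visible of it).
The state is a dict: "time_s": time; "joint_positions": joint angles; "dq": joint speeds; "effort": joint torques, N m; "eef_pos": TCP position; "eef_rot": TCP orientation; "contact_force": force on the tool from outside, world axes, zero at the start; "wrist_torque": the same for the moment, N m; "gripper_width": finger opening in m; "gripper_force": force on a finger pad.
Only numpy, scipy, OpenCV 4.12 (cv2) and the standard library are available. Lean on these libraries where they do the work, as an engineer would, in place of code of your own. Each camera call takes 0.05 s, during which the arm holds its last target. There are 200 camera calls.

TASK

The white canister clamped in the holder has lost its lid. From the three loose blue lids pick the one that fits its neck, set it on with its bar turned away from the line of the two lugs, and screw it clockwise (seen from above) until it is fully home against its stop, then let go; leave the other two lids where they lie.

Things in the scene. Friction and masses are not known exactly. Their poses are not given: they have to be found in the camera images.
- jar: Open white canister, fixed in a dark holder. Origin: centre of holder's underside; z up the axis. Rim 120 mm above it; neck 62 mm wide, 52 at rim. Two lugs point along +x and -x (over the holder's jaws), 80 mm across tips, undersides at 102. Lid drops home (lid origin at 94) with its bar 45 to 120 deg counter-clockwise (from above) of this x, best 70; then turns clockwise to a stop: bar along x, within 5 deg.
- lid_mid: The lid that fits: blue, round, 94 mm wide, 26 mm skirt, 4 mm top plate, on it a grip bar 70 x 14 mm, 32 mm tall (62 mm overall). Origin: centre of the skirt's lower edge; z up, x along the bar. Two inner tabs under the bar's ends, 70 mm apart, go under the canister's lugs with 3 mm play up and 3 mm sideways. Lies flat, skirt down. 40 to 80 g, turns freely; counter-clockwise it is blocked.
- lid_small: Lid of the same kind, 68 mm wide, bar 54 x 14 mm, same heights and frame. Too small to pass over the lugs. Leave alone.
- lid_large: Lid of the same kind, 120 mm wide, bar 70 x 14 mm, same heights and frame. Too large: its tabs miss the lugs. Leave alone.
There are look-alikes about, which are no part of the job. What is shaped like the lid_mid but black or yellow is not meant.

How it is judged:
By the outcome, as a careful person would: the job done as asked, in the order asked, and still so for the second after the job is handed in, with the robot touching nothing.
It also fails if it takes over 42 s, if anything falls off the work surface, if the arm or the gripper's body presses on something with over 40 N, if the wrist force passes 120 N, or if a joint passes its speed limit or range.

## Working session

There is one attempt and no reset: what is moved stays moved. The work goes in short steps, Python scripts to look and compute and a tool call to move; the robot and the scene stay as the last step left them, time stands still between calls to the robot, and variables do not carry over. Pictures are saved under pics/ and viewed, at most 10 in all, crops included, and the job is handed in when it is done.

Besides the shell and the picture viewer there is one more tool, called as name(argument=value, ...), one argument or row to a line, values as JSON. jog_arm: Moves the arm, as the interface text tells. Its arguments: {"type":"object","properties":{"steps":{"type":"array","items":{"type":"array"}},"gripper":{"type":"number"},"squeeze":{"type":"number"}},"required":["steps"]}

```bash
mkdir -p pics
cat > h.py <<'E'
import numpy as np,cv2
from scipy.spatial.transform import Rotation as R
from station import arm,viewer
def cloud(p):
    z=p["z_map"];h,w=z.shape
    u,v=np.meshgrid(np.arange(w),np.arange(h))
    K=np.array([[p["fx"],0,p["cx"]],[0,p["fy"],p["cy"]],[0,0,1.]])
    pts=np.stack([u,v],-1).reshape(-1,1,2).astype(np.float64)
    n=cv2.undistortPoints(pts,K,np.array([p["k1"],0,0,0.])).reshape(h,w,2)
    c=np.stack([n[...,0]*z,-n[...,1]*z,-z],-1)
    A=np.array(p["attitude"]); M=R.from_quat(A).as_matrix() if A.size==4 else A
    return c@M.T+np.array(p["eye"])
E
python3 - <<'E'
from h import *
for n in("top","scene"):
    p=viewer.grab_frame(n);cv2.imwrite(f"pics/{n}.png",p["pixels"]);X=cloud(p)
    np.savez(f"{n}.npz",X=X,z=p["z_map"],im=p["pixels"])
    print(n,p["eye"],p["attitude"],p["k1"])
    for o in("jar","lid_mid","lid_small","lid_large"):
        for d in viewer.look_for(p,o)[:4]:
            c,r=[int(round(t)) for t in d["box"][:2]]
            print(o,np.round(d["box"]),round(d["conf"],2),X[min(r,399),min(c,639)].round(3))
print(arm.sense())
E
```

```text
top [0.38957535 0.03376791 0.74416516] [ 0.04843002 -0.07524797 -0.6979961   0.71048837] 0.022524921091397702
jar [457. 214.  83.  77.] 0.69 [ 0.484 -0.204  0.094]
lid_mid [358. 183.  56.  56.] 0.86 [ 0.537 -0.054  0.062]
lid_mid [301. 118.  52.  56.] 0.67 [0.645 0.042 0.064]
lid_small [294. 237.  39.  40.] 0.6 [0.446 0.049 0.063]
lid_large [193. 195.  72.  72.] 0.57 [0.514 0.218 0.042]
scene [ 0.9745203  -0.39327305  0.69277535] [0.3485184  0.15695558 0.36941333 0.84701456] -0.01590940644661412
jar [209. 284.  80.  92.] 0.94 [ 0.537 -0.238  0.074]
lid_mid [377. 254.  51.  52.] 0.94 [0.667 0.032 0.04 ]
lid_mid [232. 203.  48.  46.] 0.94 [ 0.37  -0.082  0.032]
lid_mid [293. 251.  45.  52.] 0.8 [ 0.551 -0.071  0.031]
lid_mid [316. 309.  54.  60.] 0.63 [ 0.671 -0.123  0.03 ]
lid_small [304. 195.  30.  37.] 0.63 [0.452 0.043 0.031]
lid_large [386. 178.  57.  48.] 0.95 [0.536 0.208 0.032]
{'time_s': 0.5, 'joint_positions': array([-1.25589670e+00,  2.63894708e-01,  1.60405742e+00, -3.22754567e-06,
        1.27367876e+00, -3.68795386e-02]), 'dq': array([-0.00089426, -0.00045799, -0.00107714,  0.00018198,  0.00179029,
        0.00080209]), 'effort': array([-3.16424102e-04, -5.01430714e+01, -3.56800497e+01,  7.27792201e-02,
        1.99905317e-02, -3.91080414e-05]), 'eef_pos': array([ 0.23258566, -0.63363434,  0.23867823]), 'eef_rot': array([ 9.84571183e-01,  1.74984529e-01, -4.17683178e-06, -1.87170422e-05]), 'contact_force': array([0.35407741, 0.18967296, 0.6521964 ]), 'wrist_torque': array([0.00240043, 0.01176143, 0.01916766]), 'gripper_force': 0.0, 'gripper_width': 0.08805700941166196}
```

View pics/top.png

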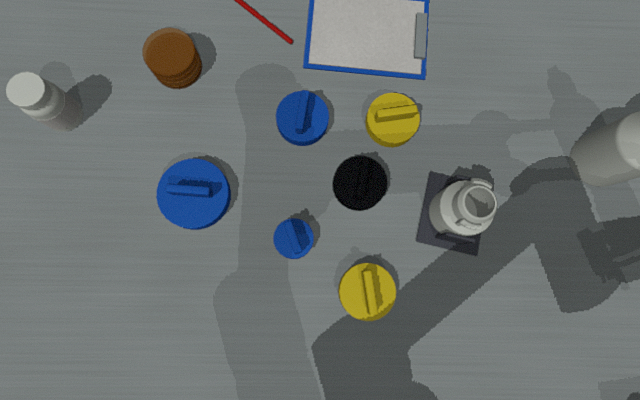

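View pics/scene.png

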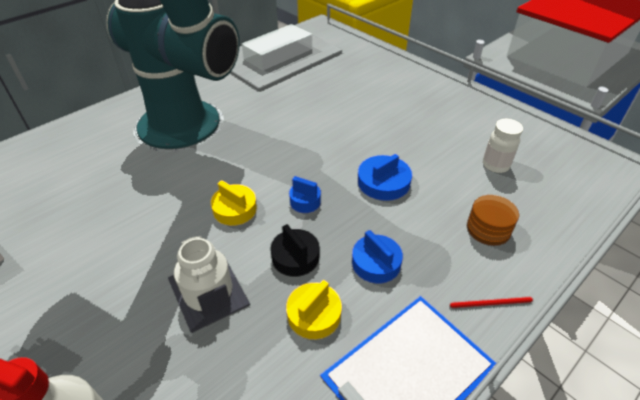

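Look-alikes in the top view: blue at (302,118) is mid-sized; blue at (294,238) is small; blue at (193,193) is large; black at (360,183); yellow at (393,119) and (368,292). My choice is the blue one at (302,118). The canister is at (465,210).

Run:
```python
from h import *
big=[]
for n in("top","scene"):
    d=np.load(n+".npz");X=d["X"];im=d["im"].astype(int);z=d["z"]
    blue=(im[...,0]>im[...,2]+60)&(z>0)
    for c in((.645,.042),(.446,.049),(.514,.205)):
        m=blue&(np.hypot(X[...,0]-c[0],X[...,1]-c[1])<.08)
        P=X[m];b=P[(P[:,2]>.054)];pl=P[(P[:,2]>.024)&(P[:,2]<.04)]
        (cc),sz,a=cv2.minAreaRect((b[:,:2]*1000).astype(np.float32))
        ce,r=cv2.minEnclosingCircle((pl[:,:2]*1000).astype(np.float32))
        print(n,"bar",np.round(cc,1),np.round(sz,1),round(a,1),"ztop",np.median(b[:,2]).round(4),len(b),"plate",np.round(ce,1),round(r,1),np.median(pl[:,2]).round(4))
    m=(np.hypot(X[...,0]-.49,X[...,1]+.21)<.08)&(z>0)
    P=X[m];print(np.percentile(P[:,2],[1,50,90,99]).round(4))
    rim=P[(P[:,2]>.113)&(P[:,2]<.13)];ce,r=cv2.minEnclosingCircle((rim[:,:2]*1000).astype(np.float32));print("rim",np.round(ce,1),r,len(rim),rim[:,2].max())
    q=X[(np.abs(X[...,2])<.004)&(z>0)]
    print("table z",np.median(q[:,2]))
top=cv2.imread("pics/top.png");a=cv2.resize(top[80:160,260:420],None,fx=4,fy=4,interpolation=2);b=cv2.resize(top[160:260,400:520],None,fx=3.2,fy=3.2,interpolation=2)[:320]
sc=cv2.imread("pics/scene.png")
c=cv2.resize(sc[220:300,335:435],None,fx=3,fy=2.5+.5,interpolation=2);e=cv2.resize(sc[230:330,160:260],None,fx=2.4,fy=2.4)
o=np.zeros((565,1030,3),np.uint8);o[:320,:640]=a;o[:320,640:1024]=b[:, :384];o[320:560,:300]=c;o[320:560,310:550]=e
cv2.imwrite("pics/crop.png",cv2.resize(o,(800,439)))
```

```text
top bar [662.1  41.5] [14.1 68.8] 81.9 ztop 0.0625 333 plate [662.7  41.7] 46.9 0.0307
top bar [447.5  51.8] [54. 14.] 21.5 ztop 0.0623 291 plate [447.3  51.1] 33.7 0.0306
top bar [521.2 222.2] [69.  14.4] 86.8 ztop 0.0622 391 plate [521.  222.7] 59.6 0.0309
[-0.0021  0.0081  0.1096  0.1204]
rim [ 499.5 -227.1] 36.315181732177734 484 0.12237889102949728
table z 0.00045580240572123953
scene bar [661.8  38.9] [15.8 70.4] 81.6 ztop 0.0619 292 plate [661.8  38.4] 47.6 0.0305
scene bar [445.7  50.4] [54.2 17.6] 22.3 ztop 0.0616 169 plate [446.8  48.9] 34.1 0.0307
scene bar [518.7 220.5] [70.4 17.2] 86.4 ztop 0.0618 192 plate [520.1 221.5] 62.5 0.0308
[-0.0016  0.045   0.1103  0.1207]
rim [ 499.2 -230.5] 35.739444732666016 416 0.12311306687259671
table z 0.0008131499175467183
```

View pics/crop.png

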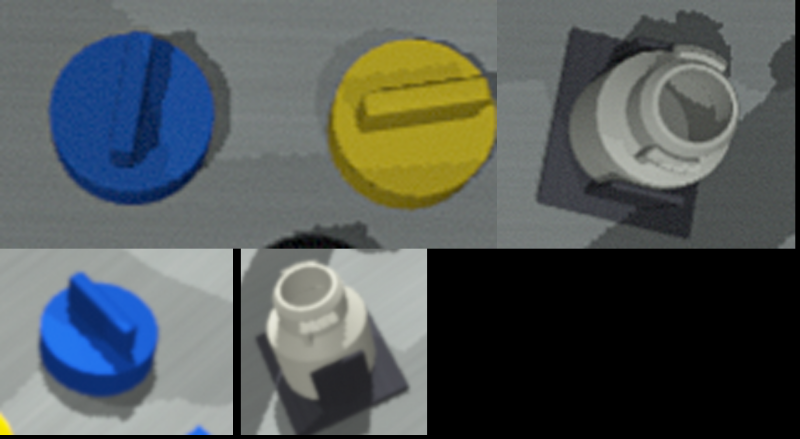

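The crop confirms the target: a blue lid 94 mm across, with its bar at about -8°. The canister's lugs show at the upper and lower sides of its neck, roughly along world x. Next I measure the canister.

```bash
cat >> h.py <<'E'
from scipy.optimize import least_squares
def jar(X,z,c0=(.499,-.229)):
    m=(z>0)&(np.hypot(X[...,0]-c0[0],X[...,1]-c0[1])<.07)
    P=X[m]
    rim=P[(P[:,2]>.1175)&(P[:,2]<.124)]
    f=least_squares(lambda t:np.maximum(np.hypot(*(rim[:,:2]-t[:2]).T)-t[2],0)-np.maximum(t[2]-.006-np.hypot(*(rim[:,:2]-t[:2]).T),0),[*c0,.027],loss="soft_l1",f_scale=.001)
    ce,r=cv2.minEnclosingCircle((rim[:,:2]*1000).astype(np.float32))
    c=f.x[:2];d=P[:,:2]-c;rr=np.hypot(*d.T)
    L=(P[:,2]>.104)&(P[:,2]<.1165)&(rr>.0335)&(rr<.045)
    a=np.degrees(np.arctan2(d[L,1],d[L,0]))
    out=[]
    for s in(0,180):
        k=np.abs((a-s+180)%360-180)<60
        if k.sum()>3:
            w=(a[k]-s+180)%360-180; out.append((s,k.sum(),np.percentile(w,[2,50,98]).round(1),"rmax",rr[L][k].max().round(4)))
    # rectangles: lugs' xy all together
    ml=cv2.minAreaRect((P[L][:,:2]*1000).astype(np.float32))
    # holder base plate
    B=X[(z>0)&(X[...,2]>.004)&(X[...,2]<.02)&(np.hypot(X[...,0]-c0[0],X[...,1]-c0[1])<.09)]
    print("rim mm",(f.x*1000).round(1),"enc",np.round(ce,1),round(r,1),len(rim),"lugs",out,"rect",ml)
    if len(B)>9: print("base",cv2.minAreaRect((B[:,:2]*1000).astype(np.float32)),np.median(B[:,2]))
def lid(X,z,im,c=(.662,.04),h=0.):
    im=im.astype(int);m=(im[...,0]>im[...,2]+50)&(z>0)&(np.hypot(X[...,0]-c[0],X[...,1]-c[1])<.07)
    P=X[m];b=P[(P[:,2]>.055+h)&(P[:,2]<.068+h)];pl=P[(P[:,2]>.025+h)&(P[:,2]<.04+h)]
    if len(b)>5: print("bar",cv2.minAreaRect((b[:,:2]*1000).astype(np.float32)),np.median(b[:,2]))
    if len(pl)>5: print("plate",cv2.minEnclosingCircle((pl[:,:2]*1000).astype(np.float32)),np.median(pl[:,2]))
E
python3 - <<'E'
from h import *
for n in("top","scene"):
    d=np.load(n+".npz");jar(d["X"],d["z"])
E
```

```text
rim mm [ 499.6 -229.5   28.1] enc [ 499.4 -229. ] 27.8 283 lugs [(0, np.int64(68), array([-41.9, -14.2,   7.8]), 'rmax', np.float64(0.0403)), (180, np.int64(119), array([-41.5, -19.6,   6.6]), 'rmax', np.float64(0.0406))] rect ((499.5506591796875, -229.59194946289062), (32.224971771240234, 80.75605010986328), 72.77597045898438)
base ((500.5933837890625, -228.95791625976562), (110.74075317382812, 134.2274932861328), 77.53108978271484) 0.006344811559190533
rim mm [ 498.7 -229.7   28.3] enc [ 498.8 -230.4] 28.5 221 lugs [(0, np.int64(132), array([-43.4, -19.2,   6.3]), 'rmax', np.float64(0.0406)), (180, np.int64(24), array([-42.3, -17.4,   7.9]), 'rmax', np.float64(0.0393))] rect ((499.627197265625, -230.27508544921875), (32.96498107910156, 78.63428497314453), 71.66319274902344)
base ((498.2482604980469, -232.70391845703125), (154.65782165527344, 131.58340454101562), 76.43690490722656) 0.0064438403906658115
```

jog_arm(
  steps=[
    [[30, 47, 0], -3],
    [[60, 94, 0], -6],
    [[92, 144, 0], -10],
    [[125, 196, 0], -14],
    [[158, 248, 0], -18],
    [[191, 300, 0], -22],
    [[224, 352, 0], -25],
    [[257, 404, 0], -28],
    [[290, 456, 0], -28],
    [[323, 508, 0], -28],
  ],
  gripper=44,
)

```text
time_s: 1.75
eef_pos: [0.5566, -0.1238, 0.2392]
eef_rot: [0.998, -0.068, 0.001, 0.0]
contact_force: [-0.2, -1.4, -0.1]
gripper_width: 0.0442
gripper_force: 0.0
```

jog_arm(
  steps=[
    [[33, 52, 0], 0],
    [[64, 100, -15], 0],
    [[88, 138, -30], 0],
    [[100, 156, -38], 0],
    [[106, 165, -40], 0],
    [[106, 165, -40], 0],
    [[106, 165, -40], 0],
  ],
)

```text
time_s: 2.62
eef_pos: [0.6615, 0.038, 0.1995]
eef_rot: [0.998, -0.069, 0.0, 0.0]
contact_force: [-0.1, 0.1, -0.1]
gripper_width: 0.0445
gripper_force: 0.0
```

Run:
```python
from h import *
s=arm.sense();print(s["time_s"],s["eef_pos"],R.from_quat(s["eef_rot"]).as_euler("ZYX",degrees=True),s["gripper_width"],s["contact_force"])
for n in("wrist","top"):
    p=viewer.grab_frame(n);X=cloud(p);cv2.imwrite(f"pics/{n}2.png",p["pixels"]);lid(X,p["z_map"],p["pixels"])
    if n=="top": jar(X,p["z_map"])
```

```text
2.625 [0.66152303 0.03799614 0.19950684] [-7.91927543e+00 -5.05233599e-02  1.79983666e+02] 0.04445882492511822 [-0.07457484  0.09997478 -0.13730598]
bar ((661.2992553710938, 39.9708251953125), (13.602578163146973, 70.26766967773438), 81.63155364990234) 0.06201530747808348
plate ((661.2813720703125, 40.21372604370117), 46.960201263427734) 0.030263519246925552
rim mm [ 499. -229.   27.] enc [0. 0.] 0.0 0 lugs [] rect ((0.0, 0.0), (0.0, 0.0), 0.0)
```

View pics/wrist2.png

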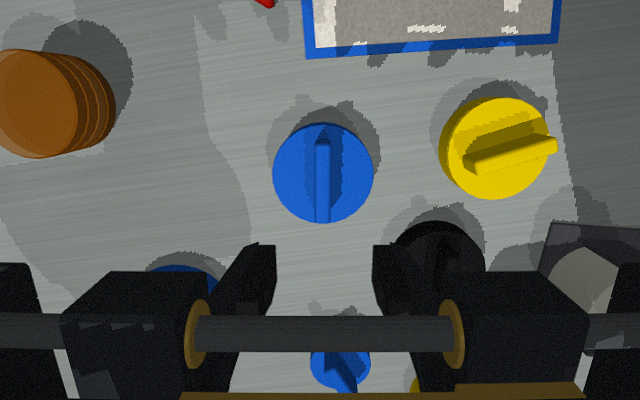

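The wrist view shows the blue lid at (323,173), with its bar parallel to the finger plane and nothing in the fingers' way. I go down and grip.

jog_arm(
  steps=[
    [[0, 2, -30], -0.4],
    [[0, 2, -70], -0.4],
    [[0, 2, -110], -0.4],
    [[0, 2, -140], -0.4],
    [[0, 2, -158], -0.4],
    [[0, 2, -165], -0.4],
    [[0, 2, -165], -0.4],
    [[0, 2, -165], -0.4],
  ],
)

```text
time_s: 3.72
eef_pos: [0.6629, 0.0413, 0.0353]
eef_rot: [0.997, -0.072, 0.001, -0.0]
contact_force: [0.1, -0.0, -0.5]
gripper_width: 0.0439
gripper_force: 0.0
```

jog_arm(
  steps=[
    [[0, 0, 0], 0],
    [[0, 0, 0], 0],
    [[0, 0, 0], 0],
    [[0, 0, 0], 0],
    [[0, 0, 0], 0],
    [[0, 0, 0], 0],
    [[0, 0, 0], 0],
    [[0, 0, 0], 0],
  ],
  gripper=4,
  squeeze=30,
)

```text
time_s: 4.72
eef_pos: [0.6617, 0.0413, 0.034]
eef_rot: [0.997, -0.072, 0.0, 0.0]
contact_force: [-2.2, -1.4, 3.8]
gripper_width: 0.0135
gripper_force: 30.0
```

jog_arm(
  steps=[
    [[0, 0, 10], 0],
    [[0, 0, 40], 0],
    [[0, 0, 80], 0],
    [[0, 0, 120], 0],
    [[0, 0, 150], 0],
    [[0, 0, 170], 0],
    [[0, 0, 170], 0],
  ],
)

```text
time_s: 5.6
eef_pos: [0.6627, 0.0415, 0.2056]
eef_rot: [0.997, -0.072, 0.002, -0.0]
contact_force: [1.1, 0.1, -0.1]
gripper_width: 0.0139
gripper_force: 30.0
```

jog_arm(
  steps=[
    [[-14, -24, 0], 6],
    [[-34, -57, 0], 14],
    [[-56, -93, 0], 23],
    [[-78, -130, 0], 32],
    [[-100, -167, 0], 40],
    [[-122, -204, 0], 48],
    [[-142, -237, 0], 55],
    [[-156, -260, 0], 60],
    [[-162, -270, 0], 61],
    [[-162, -270, 0], 61],
  ],
)

```text
time_s: 6.85
eef_pos: [0.4982, -0.2288, 0.2017]
eef_rot: [0.896, 0.443, -0.001, -0.001]
contact_force: [0.7, -0.3, -0.8]
gripper_width: 0.0135
gripper_force: 30.0
```

Run:
```python
from h import *
ims=[]
for i in range(3):
  s=arm.sense();print(s["time_s"],s["eef_pos"],R.from_quat(s["eef_rot"]).as_euler("ZYX",degrees=True),s["gripper_width"],s["contact_force"])
  n=("wrist","top","scene")[i]
  p=viewer.grab_frame(n);X=cloud(p);cv2.imwrite(f"pics/{n}3.png",p["pixels"]);ims.append(p["pixels"]);lid(X,p["z_map"],p["pixels"],(.4994,-.2296),s["eef_pos"][2]-.034);jar(X,p["z_map"])
cv2.imwrite("pics/c3.png",np.hstack([cv2.resize(ims[0],(400,250)),ims[2][150:400,100:500]]))
```

```text
6.85 [ 0.49816247 -0.22879937  0.20172057] [ 5.26410023e+01  2.91540173e-02 -1.79812293e+02] 0.013522834408109613 [ 0.7036436  -0.27622081 -0.7559878 ]
bar ((492.2319641113281, -223.6739044189453), (70.22409057617188, 29.593820571899414), 53.93766403198242) 0.2297808482573357
plate ((497.8143005371094, -227.8549041748047), 46.87815475463867) 0.19804854653317147
rim mm [ 499. -229.   27.] enc [0. 0.] 0.0 0 lugs [] rect ((0.0, 0.0), (0.0, 0.0), 0.0)
base ((497.1150817871094, -229.8270263671875), (109.58108520507812, 129.93629455566406), 77.4587631225586) 0.006220266365685123
6.9 [ 0.49869426 -0.22832844  0.20200581] [ 5.26763391e+01  8.55705069e-03 -1.79839671e+02] 0.013835848058649633 [ 0.21322984  0.56387722 -1.67971182]
bar ((517.698974609375, -202.91505432128906), (11.191779136657715, 13.642864227294922), 56.613460540771484) 0.22912293443387932
plate ((500.36669921875, -226.15301513671875), 46.50686264038086) 0.19810010762727415
rim mm [ 498.2 -227.7   28.5] enc [ 485. -205.] 0.0 1 lugs [(180, np.int64(64), array([-40.6, -22. ,   0.4]), 'rmax', np.float64(0.0388))] rect ((464.27740
[... 263 characters left out ...]
[ 5.27197973e+01  1.64761081e-03 -1.79873556e+02] 0.013836619448737205 [ 0.46595721 -0.80403539 -1.51542516]
bar ((515.0800170898438, -208.7047576904297), (22.53724479675293, 15.026789665222168), 53.10911178588867) 0.22993809929220907
plate ((500.677978515625, -227.0625762939453), 47.052215576171875) 0.1987334589071409
rim mm [ 498.  -230.2   28. ] enc [ 499.6 -230.4] 27.5 146 lugs [(0, np.int64(136), array([-41.8, -18.2,   6.7]), 'rmax', np.float64(0.0418))] rect ((532.6680908203125, -241.23028564453125), (32.94500732421875, 10.494745254516602), 72.95337677001953)
base ((499.0184020996094, -241.96661376953125), (148.3938446044922, 135.53610229492188), 76.74250793457031) 0.006432236076541753
```

View pics/c3.png

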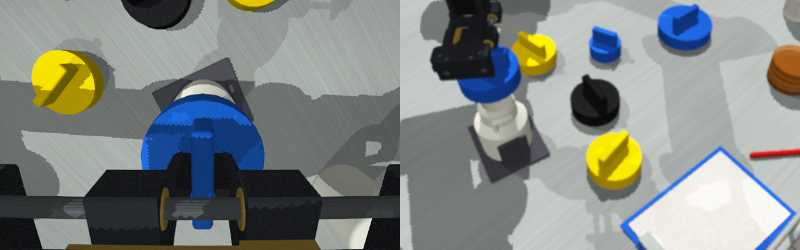

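jog_arm(
  steps=[
    [[-0.5, -2, -10], 0],
    [[-0.5, -2, -25], 0],
    [[-0.5, -2, -35], 0],
    [[-0.5, -2, -40], 0],
    [[-0.5, -2, -40], 0],
    [[-0.5, -2, -40], 0],
    [[-0.5, -2, -40], 0],
  ],
)

```text
time_s: 7.88
eef_pos: [0.4995, -0.2309, 0.1643]
eef_rot: [0.896, 0.444, 0.0, 0.0]
contact_force: [0.5, 0.2, -0.9]
gripper_width: 0.0141
gripper_force: 30.0
```

Run:
```python
from h import *
for i in range(4):
  n=("wrist","top","scene","scene")[i]
  p=viewer.grab_frame(n);X=cloud(p);s=arm.sense();print(n,(s["eef_pos"]*1000).round(1),R.from_quat(s["eef_rot"]).as_euler("ZYX",degrees=True).round(1),s["contact_force"].round(1))
  im=p["pixels"].astype(int);h=s["eef_pos"][2]-.034
  m=(im[...,0]>im[...,2]+50)&(np.hypot(X[...,0]-.499,X[...,1]+.23)<.07)&(np.abs(X[...,2]-h-.0305)<.006)
  P=X[m][:,:2]*1000
  # robust upper-arc fit: outermost point per angle bin
  d=P-[499,-230];a=(np.degrees(np.arctan2(d[:,1],d[:,0]))//10).astype(int);r=np.hypot(*d.T)
  O=np.array([P[a==k][r[a==k].argmax()] for k in np.unique(a) if r[a==k].max()>41])
  f=least_squares(lambda t:np.hypot(*(O-t).T)-46.7,[499,-230],loss="soft_l1");print(" lid",f.x.round(1),len(O))
```

```text
wrist [ 499.4 -230.9  164.3] [ 52.8  -0.  179.9] [ 0.  -0.7  0.3]
 lid [ 499.3 -230. ] 21
top [ 499.4 -230.8  164.2] [ 52.8  -0.  179.9] [-0.3 -0.  -1. ]
 lid [ 500.4 -229.1] 19
scene [ 499.3 -230.8  164.1] [ 52.8  -0.  180. ] [-0.4  1.1 -0.9]
 lid [ 500.6 -230. ] 23
scene [ 499.2 -230.8  164. ] [ 52.8  -0.  180. ] [ 0.5 -0.3 -0.7]
 lid [ 500.5 -229.8] 23
```

Lid and canister agree within about 1 mm, so I lower slowly.

jog_arm(
  steps=[
    [[-1, 0, -4], 0],
    [[-1, 0, -9], 0],
    [[-1, 0, -14], 0],
    [[-1, 0, -18], 0],
    [[-1, 0, -22], 0],
    [[-1, 0, -26], 0],
    [[-1, 0, -29], 0],
    [[-1, 0, -31], 0],
    [[-1, 0, -32], 0],
    [[-1, 0, -32], 0],
  ],
)

```text
time_s: 9.32
eef_pos: [0.4981, -0.2307, 0.1317]
eef_rot: [0.896, 0.444, 0.0, 0.0]
contact_force: [0.2, 0.7, 0.1]
gripper_width: 0.014
gripper_force: 30.0
```

jog_arm(
  steps=[
    [[0, 0, -1], 0],
    [[0, 0, -2], 0],
    [[0, 0, -3], 0],
    [[0, 0, -3.5], 0],
    [[0, 0, -3.5], 0],
    [[0, 0, -3.5], 0],
  ],
)

```text
time_s: 10.07
eef_pos: [0.4981, -0.2307, 0.1282]
eef_rot: [0.896, 0.444, 0.0, 0.0]
contact_force: [-0.2, -0.4, 0.1]
gripper_width: 0.0138
gripper_force: 30.0
```

jog_arm(
  steps=[
    [[0, 0, -0.5], 0],
    [[0, 0, -1], 0],
    [[0, 0, -1], 0],
    [[0, 0, -1], 0],
  ],
)

```text
time_s: 10.58
eef_pos: [0.4982, -0.2307, 0.1279]
eef_rot: [0.896, 0.444, 0.0, 0.0]
contact_force: [-2.6, 0.3, 6.1]
gripper_width: 0.0139
gripper_force: 30.0
```

The lid is seated on the rim (6 N). I ease off slightly and turn clockwise.

jog_arm(
  steps=[
    [[0, 0, 0.7], -2],
    [[0, 0, 0.7], -7],
    [[0, 0, 0.7], -13],
    [[0, 0, 0.7], -20],
    [[0, 0, 0.7], -27],
    [[0, 0, 0.7], -34],
    [[0, 0, 0.7], -40],
    [[0, 0, 0.7], -45],
    [[0, 0, 0.7], -48],
    [[0, 0, 0.7], -50],
  ],
)

```text
time_s: 11.82
eef_pos: [0.4983, -0.2308, 0.1279]
eef_rot: [1.0, 0.023, 0.0, 0.0]
contact_force: [0.4, 0.4, 1.6]
gripper_width: 0.0138
gripper_force: 30.0
```

jog_arm(
  steps=[
    [[0, 0, 0], -3],
    [[0, 0, 0], -6],
    [[0, 0, 0], -9],
    [[0, 0, 0], -12],
    [[0, 0, 0], -15],
    [[0, 0, 0], -17],
    [[0, 0, 0], -18],
    [[0, 0, 0], -18],
  ],
)

```text
time_s: 12.82
eef_pos: [0.498, -0.2311, 0.1279]
eef_rot: [0.991, -0.132, -0.0, 0.0]
contact_force: [-1.1, -2.1, 1.7]
gripper_width: 0.0137
gripper_force: 30.0
```

Run:
```python
from h import *
s=arm.sense();print(s["eef_pos"],R.from_quat(s["eef_rot"]).as_euler("ZYX",degrees=True),s["contact_force"],s["wrist_torque"])
```

```text
[ 0.49797202 -0.23110163  0.12790477] [-1.52241605e+01 -1.41460481e-03  1.79952500e+02] [-1.14280592 -2.11176242  1.7419019 ] [-0.40755348  0.20842882  0.08560329]
```

jog_arm(
  steps=[
    [[0, 0, 0], -1],
    [[0, 0, 0], -2],
    [[0, 0, 0], -3],
    [[0, 0, 0], -4],
    [[0, 0, 0], -4],
    [[0, 0, 0], -4],
  ],
)

```text
time_s: 13.58
eef_pos: [0.498, -0.2311, 0.128]
eef_rot: [0.986, -0.167, -0.0, 0.0]
contact_force: [-2.4, -4.3, 2.3]
gripper_width: 0.0141
gripper_force: 30.0
```

Run:
```python
from h import *
s=arm.sense();print(s["eef_pos"],R.from_quat(s["eef_rot"]).as_euler("ZYX",degrees=True),s["contact_force"],s["wrist_torque"])
for n in("top","scene"):
  p=viewer.grab_frame(n);X=cloud(p);lid(X,p["z_map"],p["pixels"],(.499,-.23),.094)
```

```text
[ 0.49800851 -0.23108325  0.12797383] [-1.92254490e+01 -6.49165285e-03  1.79945687e+02] [-2.41874318 -4.33758797  2.31153811] [-0.79197921  0.44834562  0.69960162]
bar ((473.4706115722656, -230.30685424804688), (16.181493759155273, 32.826332092285156), 3.8882105350494385) 0.1552488909380798
plate ((499.1219787597656, -229.29421997070312), 46.341915130615234) 0.12397714475742144
bar ((505.057861328125, -231.46261596679688), (40.78736114501953, 52.83888626098633), 39.888824462890625) 0.1559850327529706
plate ((498.3584899902344, -230.11318969726562), 47.7244758605957) 0.12443940948956211
```

jog_arm(
  steps=[
    [[0, 0, 0], -1],
    [[0, 0, 0], -1.5],
    [[0, 0, 0], -1.5],
    [[0, 0, 0], -1.5],
  ],
)

```text
time_s: 14.18
eef_pos: [0.4982, -0.2311, 0.128]
eef_rot: [0.984, -0.18, 0.0, 0.0]
contact_force: [-2.2, -4.0, 1.4]
gripper_width: 0.014
gripper_force: 30.0
```

Run:
```python
from h import *
s=arm.sense();print(s["eef_pos"],R.from_quat(s["eef_rot"]).as_euler("ZYX",degrees=True),s["contact_force"],s["wrist_torque"])
```

```text
[ 0.49818336 -0.23110958  0.12802326] [-2.07265492e+01 -3.10412114e-02  1.79949911e+02] [-2.23133603 -4.02113258  1.37394927] [-0.69014342  0.35531463  0.65925942]
```

The torque has levelled off at about 0.7 N m, so the pads are slipping against the stop. I release, rise and check.

jog_arm(
  steps=[
    [[0, 0, 0], 1],
    [[0, 0, 0], 1],
    [[0, 0, 0], 1],
    [[0, 0, 0], 1],
    [[0, 0, 0], 1],
    [[0, 0, 0], 1],
  ],
  gripper=40,
)

```text
time_s: 14.92
eef_pos: [0.4981, -0.2306, 0.1279]
eef_rot: [0.985, -0.171, 0.0, -0.0]
contact_force: [-0.0, -0.6, -0.4]
gripper_width: 0.0396
gripper_force: 0.0
```

jog_arm(
  steps=[
    [[0, 0, 10], 0],
    [[0, 0, 40], 0],
    [[0, 0, 80], 0],
    [[-30, 0, 120], 0],
    [[-60, 0, 140], 0],
    [[-80, 0, 145], 0],
    [[-80, 0, 145], 0],
  ],
)

```text
time_s: 15.8
eef_pos: [0.4178, -0.2309, 0.2746]
eef_rot: [0.985, -0.172, 0.001, 0.001]
contact_force: [0.9, -0.0, -0.2]
gripper_width: 0.0398
gripper_force: 0.0
```

Run:
```python
from h import *
s=arm.sense();print(s["time_s"],s["eef_pos"],R.from_quat(s["eef_rot"]).as_euler("ZYX",degrees=True),s["gripper_width"])
o=[]
for n in("wrist","top","scene"):
  p=viewer.grab_frame(n);X=cloud(p);print(n);lid(X,p["z_map"],p["pixels"],(.499,-.23),.094);o.append(p["pixels"])
cv2.imwrite("pics/c4.png",np.hstack([cv2.resize(o[0],(400,250)),o[2][150:400,100:500]]))
```

```text
15.8 [ 0.41775926 -0.2309391   0.27459309] [-1.98040744e+01 -1.67575673e-01  1.79965431e+02] 0.03975854423191702
wrist
bar ((497.8116455078125, -230.78468322753906), (14.430317878723145, 69.6717529296875), 74.4673843383789) 0.15599002544514745
plate ((497.9452819824219, -230.6829071044922), 46.93737030029297) 0.12429347037837116
top
bar ((498.74530029296875, -229.46371459960938), (14.453691482543945, 68.62950134277344), 75.67977142333984) 0.15543275152496583
plate ((499.8633728027344, -229.24598693847656), 46.67094421386719) 0.12401850262174385
scene
bar ((498.69415283203125, -230.1750030517578), (14.055130958557129, 70.55642700195312), 75.31660461425781) 0.15587684017589054
plate ((498.0033874511719, -230.73768615722656), 48.10481643676758) 0.12436431023755024
```

View pics/c4.png

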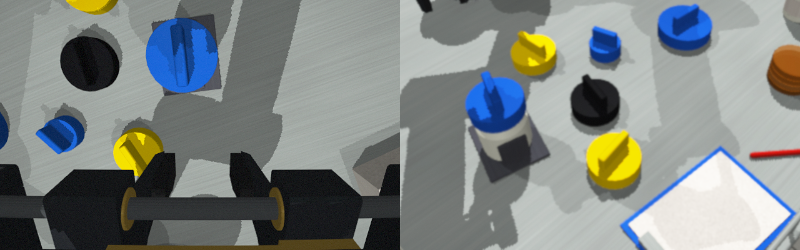

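The lid is seated flat (plate at 124 mm) with its bar at about -15°, against my lug estimate of -17°. I re-grip once with more squeeze to confirm the stop.

jog_arm(
  steps=[
    [[20, 0, -5], 4],
    [[50, 0, -25], 4.7],
    [[80, 0.5, -55], 4.7],
    [[80, 0.5, -95], 4.7],
    [[80, 0.5, -125], 4.7],
    [[80, 0.5, -140], 4.7],
    [[80, 0.5, -144], 4.7],
    [[80, 0.5, -144], 4.7],
    [[80, 0.5, -144], 4.7],
  ],
)

```text
time_s: 17.08
eef_pos: [0.4991, -0.2307, 0.1304]
eef_rot: [0.991, -0.131, 0.001, 0.0]
contact_force: [0.0, -1.0, -0.6]
gripper_width: 0.04
gripper_force: 0.0
```

jog_arm(
  steps=[
    [[0, 0, 0], 0],
    [[0, 0, 0], 0],
    [[0, 0, 0], 0],
    [[0, 0, 0], 0],
    [[0, 0, 0], 0],
    [[0, 0, 0], 0],
  ],
  gripper=4,
  squeeze=55,
)

```text
time_s: 17.82
eef_pos: [0.4981, -0.2306, 0.1293]
eef_rot: [0.991, -0.131, 0.0, 0.0]
contact_force: [-2.9, -1.5, 3.5]
gripper_width: 0.0137
gripper_force: 55.0
```

jog_arm(
  steps=[
    [[0, 0, 0], -1],
    [[0, 0, 0], -2],
    [[0, 0, 0], -3],
    [[0, 0, 0], -4],
    [[0, 0, 0], -4],
    [[0, 0, 0], -4],
  ],
)

```text
time_s: 18.58
eef_pos: [0.4978, -0.2309, 0.1293]
eef_rot: [0.986, -0.165, -0.0, 0.001]
contact_force: [-4.2, -4.7, 5.3]
gripper_width: 0.0136
gripper_force: 55.0
```

Run:
```python
from h import *
s=arm.sense();print(s["eef_pos"],R.from_quat(s["eef_rot"]).as_euler("ZYX",degrees=True),s["contact_force"],s["wrist_torque"])
```

```text
[ 0.49780993 -0.2309045   0.12929015] [-1.89423547e+01  4.76301580e-03  1.79889336e+02] [-4.20383721 -4.65005761  5.30842005] [-0.69326536  0.62086545  0.85096342]
```

jog_arm(
  steps=[
    [[0, 0, 0], 0],
    [[0, 0, 0], 0.5],
    [[0, 0, 0], 0.5],
    [[0, 0, 0], 0.5],
    [[0, 0, 0], 0.5],
    [[0, 0, 0], 0.5],
  ],
  gripper=40,
)

```text
time_s: 19.32
eef_pos: [0.4981, -0.2301, 0.1289]
eef_rot: [0.987, -0.161, 0.0, -0.0]
contact_force: [-0.2, -0.7, -0.2]
gripper_width: 0.0395
gripper_force: 0.0
```

jog_arm(
  steps=[
    [[0, 0, 10], 0],
    [[0, 0, 40], 0],
    [[0, 0, 80], 0],
    [[-30, 0, 120], 0],
    [[-60, 0, 140], 0],
    [[-80, 0, 145], 0],
    [[-80, 0, 145], 0],
    [[-80, 0, 145], 0],
  ],
)

```text
time_s: 20.32
eef_pos: [0.4185, -0.2302, 0.2741]
eef_rot: [0.987, -0.161, 0.0, -0.0]
contact_force: [-0.1, 0.8, -0.5]
gripper_width: 0.0397
gripper_force: 0.0
```

Run:
```python
from h import *
s=arm.sense();print(s["time_s"],s["eef_pos"],s["gripper_width"])
for n in("wrist","top","scene"):
  p=viewer.grab_frame(n);X=cloud(p);print(n);lid(X,p["z_map"],p["pixels"],(.499,-.23),.094)
  im=p["pixels"];z=p["z_map"]
  m=(z>0)&(np.hypot(X[...,0]-.4985,X[...,1]+.23)<.11)&(np.abs(X[...,2]-.0063)<.0025)
  m=cv2.morphologyEx(m.astype(np.uint8),cv2.MORPH_OPEN,np.ones((3,3)))>0
  B=(X[m][:,:2]*1000).astype(np.float32);print("base",cv2.minAreaRect(B),len(B))
```

```text
20.325 [ 0.41850138 -0.23016672  0.2740799 ] 0.039655616309428814
wrist
bar ((497.5473327636719, -230.5504608154297), (14.261017799377441, 69.90061950683594), 74.7371826171875) 0.1559607139446233
plate ((497.6160583496094, -230.3649139404297), 46.810279846191406) 0.12427775842942873
base ((497.55767822265625, -230.4830322265625), (109.88127899169922, 130.26092529296875), 77.40664672851562) 1616
top
bar ((499.32550048828125, -228.92169189453125), (14.537935256958008, 69.45325469970703), 76.4188461303711) 0.15551938721949643
plate ((499.3773193359375, -229.51443481445312), 46.67048263549805) 0.12396325279200104
base ((499.90667724609375, -228.77203369140625), (110.84149932861328, 129.41586303710938), 77.85501861572266) 1271
scene
bar ((499.05340576171875, -230.0986328125), (14.111388206481934, 70.6827392578125), 75.3735580444336) 0.1560103029391532
plate ((498.42816162109375, -229.7933807373047), 47.80673599243164) 0.12433601289128315
base ((498.34649658203125, -229.9395294189453), (110.40574645996094, 131.8672637939453), 77.37059783935547) 1136
```

```bash
python3 -c "
from station import arm
print(arm.close_job())"
```

```text
the job is handed in; nothing more can be done
None
```

The mid-size blue lid is on the canister and screwed clockwise until it would turn no further; a firmer second turn did not move it. It was released with its bar within about 3° of the lug line, the other two blue lids were never touched, and the job was handed in at about 20 s.

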